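# Load a bottle into the labelling station and trip its roller switch

## Robot

A 6-joint arm with a two-finger parallel gripper is mounted at the origin on a cart in front of the work surface, level with it; the furniture and walls round the work are solid. World frame = base frame: x ahead of the robot, y to its left, z up, the work surface at z = 0. Lengths are in m, angles in rad, forces in N, time in s.
With the tool pointing down it reaches from about 0.275 to 0.975 m from the base axis. Payload 8.4 kg.
Tool frame: the origin (TCP) lies between the finger pads; the fingertips stand 11 mm ahead of it and the grasp point (between the pads) lies 8 mm behind it; y points along the fingers, x is the direction in which the jaws open and shut, and the axes are right-handed (so a half turn about y gives the same grasp; the last joint's range is limited). The gripper opens to 92 mm and grips with 3 to 60 N. Pads are 20 mm wide; open, the fingers measure 128 mm over their backs; the gripper's body (75 mm by 189 mm) begins 69 mm behind the grasp point.
Start: joints at [-1.152, 0.353, 1.633, -0, 1.155, -0.002], TCP at [0.255, -0.57, 0.226] pointing down, gripper open.
Joint ranges: [-2.63, 2.63], [-0.92, 2.1], [0.06, 2.66], [-1.3, 4.44], [0, 2.69], [-3.02, 3.02]. Speed limits (rad/s): [2.22, 2.22, 2.79, 3.14, 3.14, 3.14].

## Interface

Orientations are given as a unit quaternion [w, x, y, z].
In Python, from rig import ctrl, optics gives the robot as it stands. The module is installed in compiled form; this text tells all that it offers. Calls block until the motion is done:
- ctrl.move_ptp(position, orientation): joint-space move of the TCP to a pose.
- ctrl.move_straight(position, attitude=None, speed=0.15, guard=None): straight line of the TCP; attitude=None keeps the orientation; speed is the mean speed in m/s. With guard (N) it stops when the force on the tool has changed by that much, and returns True; else False.
- ctrl.move_j(angles): joint-space move.
- ctrl.release() and ctrl.grab(strength=None): open the fingers fully, or close them until they stop; strength is the grip in N (None keeps the last).
- ctrl.hold(seconds).
- ctrl.inverse_kinematics(position, orientation): joint angles nearest the present ones, or None.
- ctrl.get_state(): the state.
- optics.snapshot(name): name is "scene" or "top" or "wrist"; returns (picture, depth): 400x640x3 uint8, red, green, blue; 400x640 float32, m along the optical axis (not along the pixel's ray), 0 where there is no reading.
- optics.camera_info(name): a dict with "K" (3x3 intrinsics, pixels), "eye" and "rotation" of the camera in the world. Camera axes: x right, y down, z forward; pixel columns grow to the right and rows downward; lengths in m; the calibration is good to about 2 mm. A picture is of the moment at which its call begins: read the wrist's pose just before it. camera_info takes no time and is no camera call; for the wrist camera it gives the pose at the moment of the call.
A pose or a line that the arm cannot do raises ctrl.Unreachable and nothing moves.
- ctrl.hand_in(): hands the job in, once; it reports no verdict.
The state is a dict: "time_s": time; "q": joint angles; "qd": joint speeds; "tau": joint torques, N m; "tcp_pos": TCP position; "tool_rot": TCP orientation; "wrist_force": force on the tool from outside, world axes, zero at the start; "wrist_torque": the same for the moment, N m; "width": opening from 0.0 (shut) to 1.0 (fully open).
Only numpy, scipy, OpenCV 4.12 (cv2) and the standard library are available. Lean on these libraries where they do the work, as an engineer would, in place of code of your own. Each camera call takes 0.05 s, during which the arm holds its last target. There are 200 camera calls.

## Task

Load the single bottle that stands near the front of the table into the labelling station: set it down upright on the station's plate in the flared, open end between the white rails, clear of the roller arm, then slide it along the lane so that it pushes the arm with the orange roller aside until the arm's black pointer stands in the green part of the dial. Do not drive the pointer on through the red part to its stop; leave the bottle standing there by itself, holding the switch tripped, and do not disturb the other things on the table.

Things in the scene. Friction and masses are not known exactly. Their poses are not given: they have to be found in the camera images.
- bottle: Loose glass bottle of amber drink, black screw cap, alone near the table's front, left or right of the station (bottles far back, in the tray or at the right edge are not meant). 222 mm tall, 0.7 to 0.95 kg. Origin: centre of its underside, z up. Diameter 77 mm up to 132 mm, 58 mm up to 170 mm; neck and cap 34 mm from 170 to 222 mm: grip there.
- station: Labelling station, fixed, place and yaw vary: aluminium plate 10 mm thick, x -160..175, y -75..145 mm. Origin at table height on the centre line of a lane along x; bottles enter at the flared -x end (towards the robot), travel +x. White rails, tops at 50 mm, 90 mm apart inside at x -65..90, flaring to 129 at x -145. Label roll 82 mm wide lies at x 125. All below 95 mm.
- entry (a point): Point on the plate's top (10 mm above the table) on the lane's centre line in the flared end, 100 mm before the station's origin: a good place to set the bottle down. Axes as the station's.
- lane_mid (a point): Point on the plate's top on the lane's centre line at the station's origin, 100 mm from the entry in +x. A centred bottle first touches the roller with its axis about 44 mm short of this point, brings the pointer into the green about 17 mm short of it and into the red about 19 mm past it.
- roller_center (a point): Centre of the orange roller (20 mm in diameter, 16 mm high, turns freely) at the end of the arm, 76 mm above the table, 58 mm from the pivot. It moves with the arm.
- switch_pivot (a point): Top of the arm's hub, 90 mm above the table, on its vertical axis, at x 0, y +78 mm of the station: on a grey switch housing 44 x 36 mm outside the +y rail. From there the arm with the roller reaches over the rail into the lane; behind it lies the white dial, top 77 mm above the table, with grey, green and red arcs.
- switch_arm (a joint): Angle of the roller arm (rad) about a vertical axis. 0 at rest, straight across the lane; grows as a bottle moving in +x pushes the roller. Weak return spring, 0.5 to 1.5 N at the roller. The black pointer on its other end reads on the dial: grey below 0.4, green (tripped) 0.43 to 0.88, red beyond; hard stop at 1.15.
- funnel: Steel funnel standing on its rim, 101 x 122 x 108 mm, on the other side of the station from the bottle. Origin at the centre of its underside. Leave alone.
- tape_roll: Roll of tan tape lying flat, 98 mm across, 25 mm high, right rear. Origin at the centre of its underside. Leave alone.
- marker: Blue and white marker pen lying flat at the left, 17 x 135 x 16 mm. Origin at the centre of its underside, long axis y. Leave alone.

How it is judged:
On the way, in this order (a step that is already met when the one before it is completed fails the run):
1. the bottle stands upright on the plate in the flared end of the lane, the roller arm still at rest (x of bottle in the frame of station between -0.165 and -0.048 m and y of bottle in the frame of station between -0.025 and 0.025 m and z of bottle in the frame of station between 0.003 and 0.016 m and angle between bottle's own z axis and vertical below 0.08 rad and value of joint switch_arm below 0.08 rad), for 0.2 s.
2. the bottle, slid along upright on the plate, has pushed the roller arm over until the switch trips (x of bottle in the frame of station between -0.04 and 0.03 m and y of bottle in the frame of station between -0.015 and 0.015 m and z of bottle in the frame of station between 0.003 and 0.016 m and angle between bottle's own z axis and vertical below 0.08 rad and value of joint switch_arm between 0.43 and 0.88 rad), for 0.2 s.
At the end, for the whole second after the job is handed in: The bottle stands upright (within 0.08 rad) and at rest on the plate between the rails (within 15 mm of the lane's centre line), holding the roller arm deflected by 0.43 to 0.88 rad (pointer in the green); funnel, tape roll and marker within 30 mm of where they were (all of step 2 and linear speed of bottle below 0.01 m/s and distance of each of funnel, tape_roll, marker from where it was at the start of the episode below 0.03 m); the robot touches nothing.
It fails at once if the roller arm is deflected while the bottle is lifted off the plate instead of sliding on it (value of joint switch_arm above 0.15 rad and z of bottle in the frame of station above 0.025 m).
It fails at once if the switch arm is driven to the end of the red part (over 1.05 rad) (value of joint switch_arm above 1.05 rad).
It fails at once if the funnel, tape roll or marker is moved by more than 30 mm (distance of any of funnel, tape_roll, marker from where it was at the start of the episode above 0.03 m).
It also fails if it takes over 48 s, if anything falls off the work surface, if the arm or the gripper's body presses on something with over 40 N, if the wrist force passes 120 N, or if a joint passes its speed limit or range.

## Working session

There is one attempt and no reset: what is moved stays moved. The work goes in short steps, each a Python script; the robot and the scene stay as the last script left them, time stands still between calls to the robot, and variables do not carry over. Pictures are saved under pics/ and viewed, about 8 in all and at most 12, crops included, and the job is handed in when it is done.

```bash
mkdir -p pics; cat > h.py <<'E'
import numpy as np, cv2
from rig import ctrl, optics
def snap(n,f):
    info=optics.camera_info(n); p,d=optics.snapshot(n)
    cv2.imwrite('pics/%s.png'%f,p[:,:,::-1]); np.savez('pics/%s.npz'%f,d=d,K=info['K'],e=info['eye'],R=info['rotation'],p=p)
def ray(f,u,v):
    z=np.load('pics/%s.npz'%f); r=z['R']@np.linalg.inv(z['K'])@np.array([u,v,1.]); return z['e'],r,z['d']
def at_z(f,u,v,h):
    e,r,_=ray(f,u,v); return e+r*(h-e[2])/r[2]
def at_d(f,u,v):
    e,r,d=ray(f,u,v); return e+r*d[int(round(v)),int(round(u))]
E
python3 - <<'E'
from h import *
np.set_printoptions(precision=4,suppress=True)
snap('top','top0'); snap('scene','sc0')
s=ctrl.get_state(); print(s)
for n in('top','scene'): print(optics.camera_info(n))
E
```

```text
{'time_s': 0.1, 'q': array([-1.1524,  0.3536,  1.634 ,  0.    ,  1.1552, -0.0024]), 'qd': array([-0.0013, -0.002 , -0.0016,  0.0013,  0.0001,  0.0007]), 'tau': array([  0.0002, -59.4904, -33.493 ,   0.07  ,   0.0184,  -0.    ]), 'tcp_pos': array([ 0.2552, -0.5701,  0.2249]), 'tool_rot': array([ 0.5936, -0.5932,  0.3849, -0.3842]), 'wrist_force': array([-0.3263,  0.6785, -0.0567]), 'wrist_torque': array([-0.0502, -0.0347,  0.033 ]), 'width': 0.9996428293764309}
{'K': array([[409.5968,   0.    , 321.0901],
       [  0.    , 409.5968, 198.6988],
       [  0.    ,   0.    ,   1.    ]]), 'eye': array([0.2901, 0.0469, 1.4161]), 'rotation': array([-0.0768,  0.7283, -0.6776,  0.0682])}
{'K': array([[439.5423,   0.    , 318.688 ],
       [  0.    , 439.5423, 193.3973],
       [  0.    ,   0.    ,   1.    ]]), 'eye': array([-0.0852,  0.9978,  0.6267]), 'rotation': array([ 0.1524, -0.2602,  0.8074, -0.5071])}
```

View pics/top0.png

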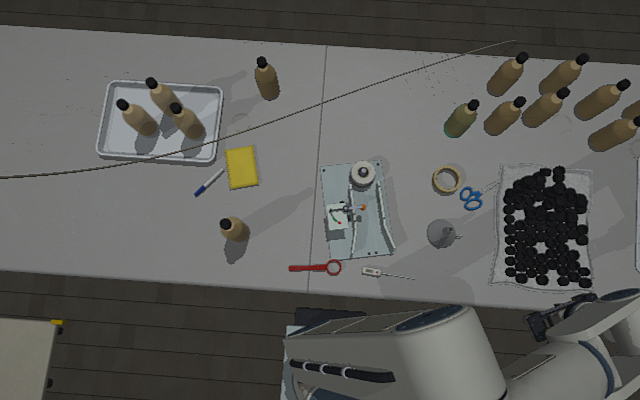

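View pics/sc0.png

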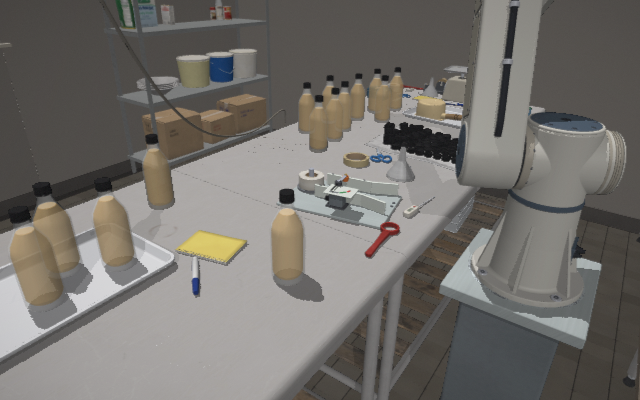

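The top view shows the bottle at about (230,225), the station spanning (320..395, 160..260) and the funnel at (440,233). The rotation is a quaternion, so I'll fix the helper and enlarge the station.

```bash
sed -i "s/R=info\['rotation'\]/R=Rot.from_quat(np.roll(info['rotation'],-1)).as_matrix()/; 1a from scipy.spatial.transform import Rotation as Rot" h.py
python3 - <<'E'
from h import *
np.set_printoptions(precision=4,suppress=True)
snap('top','top1')
p=cv2.imread('pics/top1.png')
cv2.imwrite('pics/crop1.png',cv2.resize(p[150:270,205:405],None,fx=4,fy=4,interpolation=cv2.INTER_CUBIC))
for u,v in [(228,222),(232,240),(363,169),(343,213),(280,270),(376,210),(360,240)]: print(u,v,at_d('top1',u,v))
d=np.load('pics/top1.npz')['d']
for u in (100,200,250,290,320,400): # cable
    col=d[30:200,u]; v=30+np.argmin(np.where(col>0,col,9)); print('cable',u,v,at_d('top1',u,v))
print(at_z('top1',228,222,.222))
E
```

```text
228 222 [0.4485 0.3388 0.2229]
232 240 [0.4075 0.3485 0.102 ]
363 169 [ 0.6812 -0.0609  0.0768]
343 213 [ 0.5248 -0.0025  0.0796]
280 270 [ 0.3268  0.1972 -0.0053]
376 210 [ 0.5554 -0.1188  0.0123]
360 240 [ 0.4473 -0.069   0.0108]
cable 100 167 [0.5204 0.5875 0.4939]
cable 200 145 [0.6392 0.4111 0.3454]
cable 250 129 [0.7198 0.2929 0.2806]
cable 290 114 [0.796  0.1855 0.2315]
cable 320 103 [0.8541 0.097  0.1985]
cable 400 74 [ 1.0217 -0.1685  0.1117]
[0.4487 0.339  0.222 ]
```

View pics/crop1.png

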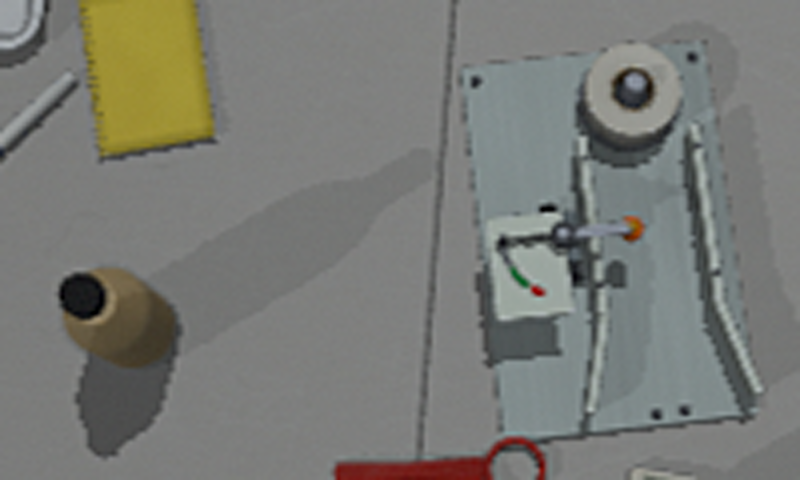

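The crop shows the plate corners at (465,67), (705,40), (752,415) and (500,440), the hub at (563,235), the roller at (632,229) and the cap at (83,296). The cable hangs well behind the work area. Next I'll fit the station pose and locate the cap.

```bash
python3 - <<'E'
from h import *
np.set_printoptions(precision=4,suppress=True)
f=lambda u,v,h: at_z('top1',205+(u-1.5)/4,150+(v-1.5)/4,h)[:2]
M=[((465,67),.01,(.175,.145)),((705,40),.01,(.175,-.075)),((752,415),.01,(-.16,-.075)),((500,440),.01,(-.16,.145)),((563,235),.09,(0,.078)),((632,229),.084,(0,.02))]
W=np.array([f(*a,h) for a,h,_ in M]); S=np.array([s for *_,s in M])
a=S-S.mean(0); b=W-W.mean(0)
yaw=np.arctan2((a[:,0]*b[:,1]-a[:,1]*b[:,0]).sum(),(a*b).sum())
R=np.array([[np.cos(yaw),-np.sin(yaw)],[np.sin(yaw),np.cos(yaw)]]); t=W.mean(0)-R@S.mean(0)
print('yaw',yaw,'t',t,'\nres',W-(S@R.T+t)); print('entry',R@[-.1,0]+t)
print('cap',f(83,296,.222))
# cap from depth
d=np.load('pics/top1.npz')['d']
pts=np.array([at_d('top1',u,v) for u in range(205,255) for v in range(205,260)])
c=pts[pts[:,2]>.212]; print(len(c),c.min(0),c.max(0),(c.min(0)+c.max(0))/2)
# tool axes at start
s=ctrl.get_state(); print(Rot.from_quat(np.roll(s['tool_rot'],-1)).as_matrix())
print(optics.camera_info('wrist'))
E
```

```text
yaw 0.16791736620650513 t [ 0.5535 -0.0851] 
res [[-0.0021 -0.0031]
 [ 0.0014  0.0016]
 [ 0.0015  0.0034]
 [ 0.0017 -0.0007]
 [-0.0015 -0.0008]
 [-0.001  -0.0004]]
entry [ 0.4549 -0.1018]
cap [0.4433 0.3461]
109 [0.2901 0.0469 0.2132] [0.4602 0.3627 1.4161] [0.3751 0.2048 0.8146]
[[ 0.4085 -0.0004  0.9127]
 [-0.9127  0.001   0.4085]
 [-0.0011 -1.      0.    ]]
{'K': array([[302.5752,   0.    , 321.2027],
       [  0.    , 302.5752, 199.2524],
       [  0.    ,   0.    ,   1.    ]]), 'eye': array([ 0.3285, -0.5375,  0.3849]), 'rotation': array([ 0.1186,  0.8309, -0.5381, -0.077 ])}
```

```bash
cat >> h.py <<'E'
YAW=.168; T=np.array([.5535,-.0851])
def quat(yaw):
    x=np.array([np.cos(yaw),np.sin(yaw),0]); y=np.array([0,0,-1.]); R=np.c_[x,y,np.cross(x,y)]
    return np.roll(Rot.from_matrix(R).as_quat(),1)
def st(x,y=0):
    c,s=np.cos(YAW),np.sin(YAW); return T+np.array([c*x-s*y,s*x+c*y])
def rep(k=''):
    s=ctrl.get_state(); print(k,round(s['time_s'],2),s['tcp_pos'].round(4),s['wrist_force'].round(2),round(s['width'],3))
E
python3 - <<'E'
from h import *
np.set_printoptions(precision=4,suppress=True)
pts=np.array([at_d('top1',u,v) for u in range(205,255) for v in range(205,260)])
c=pts[(pts[:,2]>.212)&(pts[:,2]<.24)]; print(len(c),c.min(0),c.max(0),(c.min(0)+c.max(0))/2,np.median(c,0))
for y in (YAW,YAW+np.pi): print(ctrl.inverse_kinematics([.445,.345,.31],quat(y)),ctrl.inverse_kinematics([*st(-.1),.31],quat(y)))
q=ctrl.inverse_kinematics([.445,.345,.31],quat(YAW))
y=YAW if q is not None and abs(q[5])<2.5 else YAW+np.pi
ctrl.move_ptp([.445,.345,.31],quat(y)); print(y); rep(); snap('wrist','w1')
E
```

```text
99 [0.4301 0.3315 0.2132] [0.4602 0.3627 0.228 ] [0.4452 0.3471 0.2206] [0.4447 0.3465 0.2222]
[ 0.6568  0.1853  1.668  -0.      1.2883  0.4888] [-0.2234  0.021   1.8533 -0.      1.2672 -0.3914]
[ 0.6568  0.1853  1.668   0.      1.2883 -2.6528] [-0.2234  0.021   1.8533  0.      1.2672  2.7502]
0.168
 3.42 [0.4454 0.3445 0.3099] [-0.07  0.04  0.23] 1.005
```

View pics/w1.png

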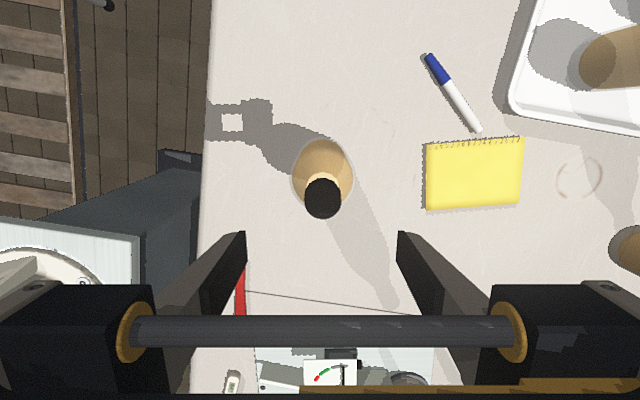

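The wrist view shows the cap at about (322,197), midway between the fingers. I'll use that position to grasp and lift.

```bash
python3 - <<'E'
from h import *
c=at_z('w1',322,197,.222)[:2]; print(c)
p=(c+[.4448,.3466])/2
if np.linalg.norm(c-[.4448,.3466])>.01: raise SystemExit('disagree')
ctrl.move_straight([*p,.235],speed=.12)
print(ctrl.move_straight([*p,.190],speed=.05,guard=6)); rep()
ctrl.grab(35); rep()
z0=ctrl.get_state()['tcp_pos'][2]
ctrl.move_straight([*p,z0+.08],speed=.08); rep('lift'); snap('scene','sc1'); snap('wrist','w2')
a=cv2.imread('pics/sc1.png')[60:360,200:520]
cv2.imwrite('pics/c2.png',np.hstack([cv2.resize(a,(427,400)),cv2.resize(cv2.imread('pics/w2.png'),(373,233)) if 0 else cv2.imread('pics/w2.png')[:,140:510]]))
E
```

```text
[0.44563571 0.3536526 ]
False
 5.3 [0.4454 0.3503 0.1903] [0.29 0.29 0.37] 1.001
 6.22 [0.4453 0.3501 0.19  ] [ 1.05  0.12 -0.18] 0.362
lift 7.37 [0.4449 0.3499 0.2694] [ 0.16 -0.97 -6.88] 0.357
```

View pics/c2.png

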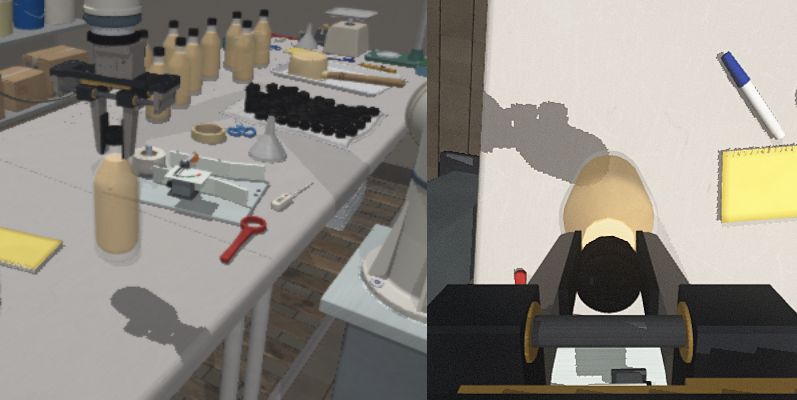

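```bash
python3 - <<'E'
from h import *
for v in (268,273,278): print(v,at_z('w2',321,v,.302)[:2],at_d('w2',321,v))
i=np.load('pics/w2.npz'); print(i['e'],i['R'])
d=np.load('pics/w2.npz')['d']
pts=np.array([at_d('w2',u,v) for u in range(285,360) for v in range(225,318)])
c=pts[(pts[:,2]>.292)&(pts[:,2]<.31)&(abs(pts[:,0]-.445)<.02)]; print(len(c),c.min(0),c.max(0),(c.min(0)+c.max(0))/2)
# bottle body in wrist depth, for tilt: shoulder ring and scene body
z=np.load('pics/sc1.npz'); 
vv,uu=np.mgrid[0:400,0:640]; r=np.stack([(uu-z['K'][0,2])/z['K'][0,0],(vv-z['K'][1,2])/z['K'][1,1],np.ones_like(uu)],-1)*z['d'][...,None]
P=r.reshape(-1,3)@z['R'].T+z['e']; P=P[(abs(P[:,0]-.445)<.05)&(abs(P[:,1]-.35)<.05)]
from scipy.optimize import least_squares
for lo,hi,R in((.09,.13,.0385),(.13,.17,.0385),(.17,.205,.0385),(.22,.245,.029)):
    q=P[(P[:,2]>lo)&(P[:,2]<hi)]
    if len(q)>20: s=least_squares(lambda c:np.hypot(q[:,0]-c[0],q[:,1]-c[1])-R,[.445,.35],loss='soft_l1',f_scale=.002); print(lo,len(q),s.x)
E
```

```text
268 [0.44439642 0.35863311] [0.44442159 0.358483   0.30172714]
273 [0.44483776 0.35603723] [0.44466297 0.35707905 0.30382601]
278 [0.44528374 0.35341409] [0.44521824 0.35380427 0.30266   ]
[0.43266776 0.42857658 0.42913988] [[ 9.85821591e-01  1.61179963e-01  4.66563088e-02]
 [ 1.67795734e-01 -9.45914152e-01 -2.77652678e-01]
 [-6.19185602e-04  2.81544734e-01 -9.59547904e-01]]
3936 [0.42648989 0.33387512 0.29200744] [0.46434365 0.36611916 0.30991638] [0.44541677 0.34999714 0.30096191]
0.09 543 [0.44488496 0.34921396]
0.13 563 [0.44482501 0.34944892]
0.17 529 [0.44487639 0.34944189]
0.22 438 [0.44291598 0.35208373]
```

The bottle hangs vertical and sits within 1 mm of the TCP. Now I'll carry it to the entry and set it down.

```bash
python3 - <<'E'
from h import *
p=ctrl.get_state()['tcp_pos']
ctrl.move_straight([p[0],p[1],.33],speed=.12)
e=st(-.1); 
ctrl.move_straight([*e,.33],quat(YAW),speed=.12); rep('over')
ctrl.move_straight([*e,.225],speed=.08); ctrl.hold(.3); rep('low')
snap('top','top2'); snap('wrist','w3')
a=cv2.imread('pics/top2.png')[150:270,300:420]; b=cv2.imread('pics/w3.png')[:,120:520]
cv2.imwrite('pics/c3.png',np.hstack([cv2.resize(a,(400,400),interpolation=cv2.INTER_CUBIC),b]))
E
```

```text
over 12.03 [ 0.4549 -0.1016  0.33  ] [ 0.27  0.03 -6.97] 0.36
low 13.79 [ 0.455  -0.1018  0.2252] [ 0.58 -0.09 -9.47] 0.362
```

View pics/c3.png

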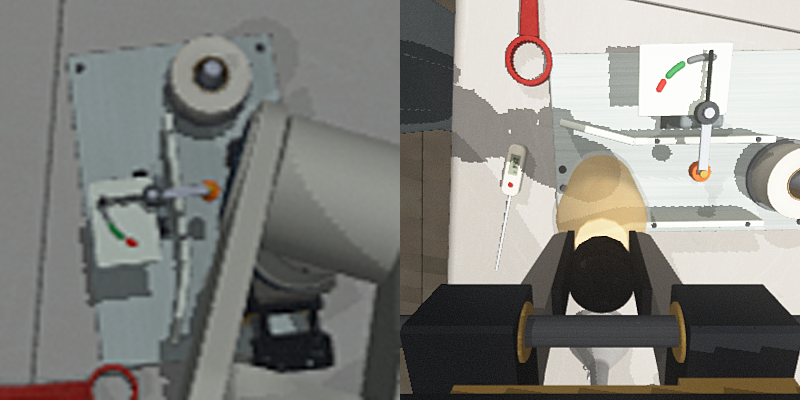

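The wrist view shows the hub at (428,112), the roller at (421,172) and both rails, with the arm at rest and the funnel clear of the gripper. I'll check these against the station fit, then set the bottle down.

```bash
python3 - <<'E'
from h import *
R=np.array([[np.cos(YAW),-np.sin(YAW)],[np.sin(YAW),np.cos(YAW)]])
for n,u,v,h in [('hub 0,.078',428,112,.09),('roller 0,.020',421,172,.084),('rail+ ',380,141,.05),('rail+ end .09',481,138,.05),('rail- ',375,223,.05),('rail- end',468,223,.05),('plate corner -.16,.145',273,52,.01),('flare tip -.145,.065',285,123,.05)]:
    print(n,R.T@(at_z('w3',u,v,h)[:2]-T))
e=st(-.1)
ctrl.move_straight([*e,.206],speed=.05)
print(ctrl.move_straight([*e,.197],speed=.015,guard=4)); ctrl.hold(.4); rep('down')
E
```

```text
hub 0,.078 [0.00124522 0.07837916]
roller 0,.020 [0.00202515 0.02011001]
rail+  [-0.03456363  0.04775437]
rail+ end .09 [0.07532531 0.05103648]
rail-  [-0.03519497 -0.04777617]
rail- end [ 0.07468746 -0.04774147]
plate corner -.16,.145 [-0.1533016  0.1431199]
flare tip -.145,.065 [-0.13769781  0.0667758 ]
True
down 15.28 [ 0.4551 -0.1018  0.1999] [1.05 0.26 6.46] 0.356
```

The fit agrees to within 1–2 mm, and the bottle touched down at exactly plate height. Now I'll slide it along the lane to mid green.

```bash
python3 - <<'E'
from h import *
ctrl.move_straight([*st(-.1),.2003],speed=.01); rep('relieve')
print(ctrl.move_straight([*st(-.05),.2003],speed=.04,guard=15)); rep()
print(ctrl.move_straight([*st(0.001),.2003],speed=.03,guard=15)); ctrl.hold(.4); rep('mid')
snap('wrist','w4')
cv2.imwrite('pics/w4c.png',cv2.imread('pics/w4.png')[:,120:520])
E
```

```text
relieve 15.66 [ 0.4546 -0.1017  0.2001] [-1.34  0.06 -3.82] 0.362
True
 16.04 [ 0.4562 -0.1013  0.2002] [-3.03 -0.01  7.28] 0.365
True
mid 17.18 [ 0.4581 -0.101   0.2005] [-3.82 -1.27  7.94] 0.36
```

View pics/w4c.png

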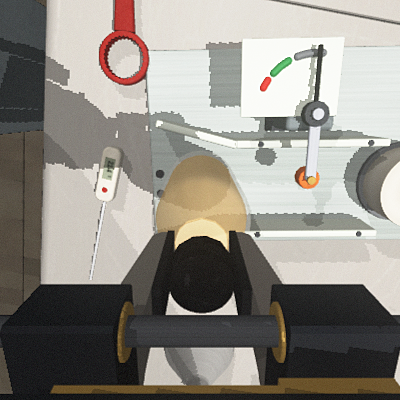

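The arm is still at rest: the guard tripped on small vertical contact fluctuations. I'll ease the height by half a millimetre and use a looser guard.

```bash
python3 - <<'E'
from h import *
p=ctrl.get_state()['tcp_pos']
ctrl.move_straight([p[0],p[1],.2008],speed=.01); rep('ease')
for x in (-.07,-.045,-.02,.001):
    g=ctrl.move_straight([*st(x),.2008],speed=.03,guard=30); rep((x,g))
    if g: break
ctrl.hold(.4); rep('mid')
snap('wrist','w5')
cv2.imwrite('pics/w5c.png',cv2.imread('pics/w5.png')[:,120:520])
E
```

```text
ease 17.52 [ 0.4582 -0.1009  0.2005] [ 0.15 -0.7  -6.49] 0.362
(-0.07, False) 18.56 [ 0.4843 -0.0968  0.2007] [ 0.33 -0.04 -8.16] 0.359
(-0.045, False) 19.54 [ 0.5089 -0.0926  0.2007] [-0.36 -0.07 -7.48] 0.358
(-0.02, False) 20.52 [ 0.5336 -0.0885  0.2007] [-0.84 -0.36 -6.85] 0.358
(0.001, False) 21.38 [ 0.5544 -0.0849  0.2008] [-0.75 -1.02 -6.58] 0.359
mid 21.77 [ 0.5544 -0.085   0.2008] [-0.43 -0.12 -8.03] 0.362
```

View pics/w5c.png

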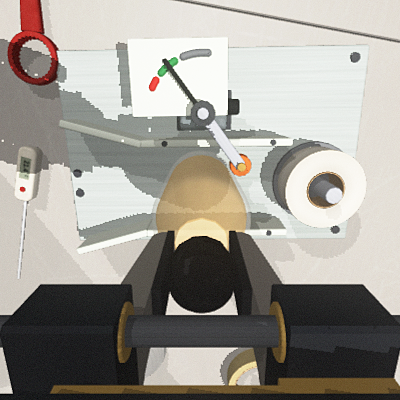

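The pointer stands in the middle of the green. I'll lower the bottle the last fraction of a millimetre, release and retreat.

```bash
python3 - <<'E'
from h import *
e=st(.001)
print(ctrl.move_straight([*e,.1985],speed=.01,guard=5)); ctrl.hold(.3); rep('down')
ctrl.release(); ctrl.hold(.3); rep('open')
p=ctrl.get_state()['tcp_pos']
ctrl.move_straight([p[0],p[1],.33],speed=.1); rep('up'); snap('wrist','w6'); snap('scene','sc6')
a=cv2.imread('pics/sc6.png')[100:260,260:420]
cv2.imwrite('pics/c6.png',np.hstack([cv2.resize(a,(400,400),interpolation=cv2.INTER_CUBIC),cv2.imread('pics/w6.png')[:,120:520]]))
z=np.load('pics/sc6.npz'); b=st(.001)
vv,uu=np.mgrid[0:400,0:640]; r=np.stack([(uu-z['K'][0,2])/z['K'][0,0],(vv-z['K'][1,2])/z['K'][1,1],np.ones_like(uu)],-1)*z['d'][...,None]
P=r.reshape(-1,3)@z['R'].T+z['e']; P=P[(abs(P[:,0]-b[0])<.05)&(abs(P[:,1]-b[1])<.05)]
from scipy.optimize import least_squares
for lo,hi,R in((.1,.137,.0385),(.155,.175,.029),(.185,.225,.017)):
    q=P[(P[:,2]>lo)&(P[:,2]<hi)]
    if len(q)>20: s=least_squares(lambda c:np.hypot(q[:,0]-c[0],q[:,1]-c[1])-R,b,loss='soft_l1',f_scale=.002); print(lo,len(q),s.x,b)
E
```

```text
True
down 22.33 [ 0.5544 -0.0851  0.2005] [-0.89 -0.42  4.93] 0.36
open 23.6 [ 0.5529 -0.0849  0.1986] [ 0.12 -0.8   0.17] 1.001
up 25.07 [ 0.5526 -0.0849  0.3293] [ 0.26 -0.49 -0.48] 0.999
0.1 282 [ 0.5505951 -0.0856541] [ 0.55448592 -0.08493279]
0.155 170 [ 0.54966598 -0.08352917] [ 0.55448592 -0.08493279]
0.185 149 [ 0.55090824 -0.0857648 ] [ 0.55448592 -0.08493279]
```

View pics/c6.png

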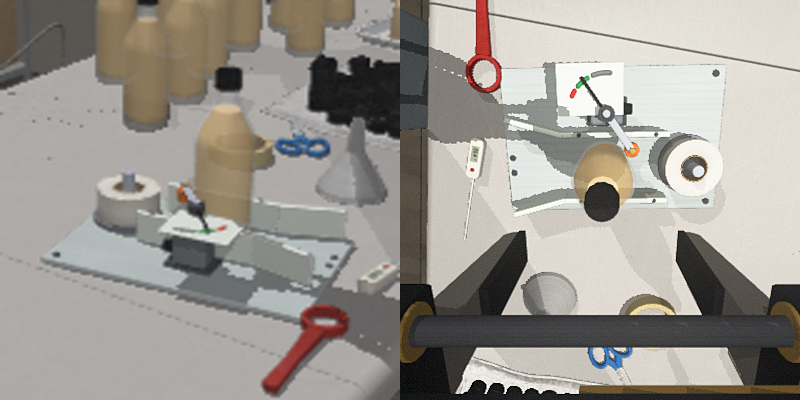

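```bash
python3 - <<'E'
from h import *
h=at_z('w6',606-280,114,.09)[:2]; r=at_z('w6',632-280,150,.084)[:2]; d=r-h
a=np.arctan2(d[1],d[0])-(YAW-np.pi/2); print('angle',a,np.linalg.norm(d))
if .48<a<.83: ctrl.hold(.5); ctrl.hand_in(); rep('handed in')
E
```

```text
angle 0.6474768417348667 0.05772820536000443
the job is handed in; nothing more can be done
the job is handed in; nothing more can be done
```

I loaded the bottle into the station and handed the job in at about 26 s of the 48 s limit; the hand-in reports no verdict. I set it down at the entry with the arm at rest, slid it to about mid-lane, released it and raised the gripper clear.

**Last checks**
- **Switch arm:** about 0.65 rad measured from the wrist picture, with the pointer in the green (0.43 to 0.88).
- **Bottle:** upright to within a degree or two, with its axis about 3–4 mm short of lane_mid and within about 1–2 mm of the centre line.
- **Robot:** gripper open, with the TCP at about 0.33 m and touching nothing.
- **Other objects:** the funnel and tape roll look undisturbed in the last picture. I didn't measure them, and the marker was out of view, though the robot came no lower than about 0.18 m.

**What went wrong or disagreed**
- The first slide stopped twice within a few millimetres because the force guard tripped on contact fluctuations. I repeated it with a looser guard, raised by about half a millimetre. After that the bottle's weight hung mostly on the gripper, so it skimmed the plate rather than pressing on it. I lowered it until it touched before letting go.
- Before the grasp, the top and wrist cameras disagreed by 7 mm on the bottle's y position, so I used the midpoint. After lifting, the bottle measured within 1 mm of the TCP.

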